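# Index the cutter to the next notch

### The job

The milling cutter on the rotary index head is to be brought round to its next position: pull the sprung plunger knob on the crank arm up out of its notch, swing the arm counter-clockwise (seen from above) to the very next notch, and let the plunger drop fully home there, then let go. Feel for the notch gently: do not force the arm sideways while the plunger's blade sits in a notch, nor press the plunger down hard on the metal between the notches; leave the things round the head where they stand.

Things in the scene. Friction and masses are not known exactly. Their poses are not given: they have to be found in the camera images.
- spindle_axis (a point): Point on the vertical turning axis of the round grey index head (base 184 mm across, lugs to 238 mm, fixed to the bench), 30 mm above the bench, level with the tops of the notched steel sectors. The crank arm (top 46 mm above the bench, 20 mm wide) swings about this axis; it carries the cutter, a 60 mm disc, and the cutter's nut, whose top is the highest thing at the centre, 69 mm above the bench.
- pull_knob (a point): Centre of the top face of the round knurled steel knob of the sprung plunger, 70 mm from the spindle axis, at the outer end of the crank arm. The knob is 27 mm in diameter and 24 mm tall; with the plunger home its top is 98 mm and its underside 74 mm above the bench. Below it is a slimmer guide boss, 22 mm in diameter, from 73 mm down to the arm.
- index_blade: The plunger's blade, under the knob: 19 mm long towards the axis, 6 mm wide across, its tip 23 mm above the bench when home, in a notch 9.2 mm wide and 7 mm deep. The origin of this body is on the plunger's centre line at bench height when home. It moves up and down with the knob and round with the arm; load on it, sideways in a notch or downwards on a sector, is what forcing means (it must stay under 45 N).
- plunger (a joint): Lift of the plunger in m: 0 fully home, 0.012 at its upper stop. The spring pulls it down with 5 N when home, rising to 9 N at the stop. Above 0.007 the blade is clear of the notched sectors; 0.007 is also its reading while the blade rests on the top of a sector, where it slides easily (about 2 N at the knob) until it drops into a notch by itself, if the knob is not held up. It is damped: let go, it takes about 0.1 s to go home.
- crank_arm (a joint): Angle of the crank arm in rad: 0 at the start notch, growing counter-clockwise seen from above; stops at -0.3 and 1.75. The next notch is on a sector that is adjusted by hand, and its exact place is not measured: somewhere from 0.65 to 1.02. A further notch, which is the wrong one, lies 0.59 beyond it. Between the notches the sectors' tops are level, without gaps.
- oil_can: Copper pump oiler, 64 mm across and 125 mm tall, upright, origin at the centre of its foot. To be left alone.
- glue_bottle: Small brown bottle with white cap, 36 mm across and 75 mm tall, upright, origin at the centre of its foot. To be left alone.
- chuck_key: Steel chuck key lying flat, 95x88x17 mm, origin at the centre of its underside. To be left alone.
- hex_bolt_1: Bolt standing on its hexagon head, 22 mm across and 52 mm tall, origin at the centre of its foot. To be left alone.
- round_stub: Round steel bar stub standing on end, 22 mm across and 45 mm tall, origin at the centre of its foot. To be left alone.

How it is judged:
By the outcome, as a careful person would: the job done as asked, in the order asked, and still so for the second after the job is handed in, with the robot touching nothing.
It also fails if it takes over 51 s, if anything falls off the work surface, if the arm or the gripper's body presses on something with over 40 N, if the wrist force passes 120 N, or if a joint passes its speed limit or range.

### The arm

A 6-joint arm with a two-finger parallel gripper is mounted at the origin on a cart in front of the work surface, level with it; the furniture and walls round the work are solid. World frame = base frame: x ahead of the robot, y to its left, z up, the work surface at z = 0. Lengths are in m, angles in rad, forces in N, time in s.
With the tool pointing down it reaches from about 0.35 to 0.775 m from the base axis. Payload 7.3 kg.
Tool frame: the origin (TCP) lies midway between the tips of the shut fingers; the grasp point (between the pads) lies 19 mm behind it (robot.grasp_offset is the z of the grasp point in the tool frame, in m); z points along the fingers, y is the direction in which the jaws open and shut (so a half turn about z gives the same grasp; the last joint's range is limited). The gripper opens to 92 mm and grips with 3 to 60 N. Pads are 19 mm wide; open, the fingers measure 130 mm over their backs; the gripper's body (75 mm by 190 mm) begins 47 mm behind the grasp point.
Start: joints at [-1.262, 0.342, 1.524, -0, 1.275, -0.146], TCP at [0.231, -0.472, 0.227] pointing down, gripper open.
Joint ranges: [-2.53, 2.53], [-0.77, 2.02], [0.04, 2.7], [-1, 4.14], [0.28, 2.66], [-3.11, 3.11]. Speed limits (rad/s): [2.57, 2.57, 3.14, 3.14, 3.14, 3.14].

### API

Orientations are given as [roll, pitch, yaw] about the fixed x, y, z axes, in that order (R = Rz(yaw) Ry(pitch) Rx(roll)).
In Python, from cell import observe, imaging, workorder, robot gives the robot as it stands. The module is installed in compiled form; this text tells all that it offers.
- The arm moves only by the tool send_rows, never from a script. Its argument "series" is a list of rows, each a list of 7 numbers: the shift along the tool's x, y, z in m, then the turn, a rotation vector about the tool's x, y, z in rad, then the closure, from 0 (fully open) to 1 (shut). A call has 1 to 5 rows; each row shifts and turns the commanded pose from where the row before left it, along the tool's axes as they then stand; what a row does not reach is not made up. A row lasts 1/12 s, in which the tool goes at most 41.7 mm and 7.16 degrees, less where a joint would pass 70% of its speed; a pose out of reach is approached as far as the arm can. A call is refused whole if a number of a shift passes 0.0417 or a number of a turn 0.125, either way. A call with a gripper value outside its range is refused whole. The fingers move at their own pace and stop on an object; "newtons" is the grip in N (left out, the last holds). Time passes only in rows, so rows that do not move let the fingers close. It gives the time, the measured TCP pose, the force and the opening at its end, in the units of the state.
- observe(): the state, without advancing time (a new reading comes with each control period).
- imaging.read_camera(name): name is "scene" or "side" or "wrist"; returns a dict with "color" (400x640x3 uint8, red, green, blue), "range_z" (400x640 float32, m along the optical axis (not along the pixel's ray), 0 where there is no reading), "vfov" (degrees; the focal length in pixels is half the picture's height over the tangent of half this angle, whatever the lens; pixels are square), "cx", "cy" (the principal point, pixels), "dist_coeffs" ([k1, k2, p1, p2, k3] as OpenCV has them; the pictures are not rectified), "T" (4x4, takes a point from camera to world coordinates). Camera axes: x right, y down, z forward; pixel columns grow to the right and rows downward; lengths in m; the calibration is good to about 2 mm. A picture is of the moment at which its call begins.
- workorder.hand_in(): hands the job in, once; it reports no verdict.
The state is a dict: "time": time; "qpos": joint angles; "qvel": joint speeds; "joint_efforts": joint torques, N m; "tool_pos": TCP position; "tool_rot": TCP orientation; "contact_force": force on the tool from outside, world axes, zero at the start; "torque": the same for the moment, N m; "opening": finger opening in m.
Only numpy, scipy, OpenCV 4.12 (cv2) and the standard library are available. Lean on these libraries where they do the work, as an engineer would, in place of code of your own. Each camera call takes 0.05 s, during which the arm holds its last target.

## Working session

There is one attempt and no reset: what is moved stays moved. The work goes in short steps, Python scripts to look and compute and a tool call to move; the robot and the scene stay as the last step left them, time stands still between calls to the robot, and variables do not carry over. Pictures are saved under pics/ and viewed, and the job is handed in when it is done.

Besides the shell and the picture viewer there is one more tool, called as name([rows], argument=value, ...), one row to a line, values as JSON. send_rows: Moves the arm, as the interface text tells. Its arguments: {"type":"object","properties":{"series":{"type":"array","items":{"type":"array","items":{"type":"number"}}},"newtons":{"type":"number"}},"required":["series"]}

```bash
mkdir -p pics; python3 - <<'E'
from cell import observe, imaging, workorder, robot
import cv2,pickle
s=observe();print({k:s[k] for k in('time','tool_pos','tool_rot','opening','contact_force')}, robot.grasp_offset)
for n in("scene","side"):
    d=imaging.read_camera(n);pickle.dump(d,open(f'{n}0.pkl','wb'))
    cv2.imwrite(f'pics/{n}0.png',d['color'][:,:,::-1]);print(n,d['vfov'],d['cx'],d['cy'],d['dist_coeffs'],d['T'])
E
```

```text
{'time': 0.0, 'tool_pos': array([ 0.23052396, -0.4711993 ,  0.22604104]), 'tool_rot': array([-3.14001804e+00, -2.16886205e-04,  4.54815629e-01]), 'opening': 0.09141626118530012, 'contact_force': array([0.29200609, 0.60373563, 0.2538612 ])} -0.0188
scene 51.700548569637625 326.64600761088553 199.39037742598913 [-0.11081009  0.          0.          0.          0.        ] [[-0.8109083  -0.30281495  0.50073031  0.1200941 ]
 [-0.58511096  0.40709822 -0.70136738  0.75865239]
 [ 0.00853811 -0.86172742 -0.50729967  0.51899357]
 [ 0.          0.          0.          1.        ]]
side 44.06510412787292 323.08396655119566 201.48471990068086 [-0.08220103  0.          0.          0.          0.        ] [[ 0.99154165 -0.03044196  0.12616833  0.41815499]
 [-0.12819596 -0.3815468   0.91541675 -0.85921161]
 [ 0.02027204 -0.92384811 -0.38222208  0.51576777]
 [ 0.          0.          0.          1.        ]]
```

View pics/scene0.png

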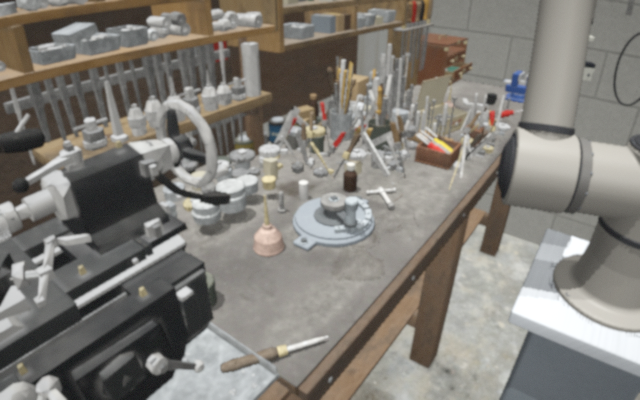

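View pics/side0.png

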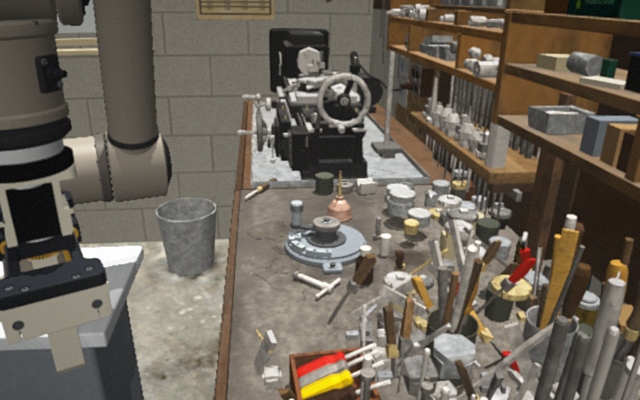

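The scene view shows the head at about (333,220) with the knob near (352,205). In the side view the head is at (326,242) and the knob at (296,206). I'll enlarge both.

```bash
python3 - <<'E'
import cv2,pickle
for n,(x,y,w,h) in {'scene':(240,150,170,120),'side':(250,160,140,140)}.items():
    d=pickle.load(open(f'{n}0.pkl','rb'))
    c=d['color'][y:y+h,x:x+w,::-1];f=4
    cv2.imwrite(f'pics/{n}0z.png',cv2.resize(c,None,fx=f,fy=f,interpolation=cv2.INTER_CUBIC))
E
```

```text
(no output)
```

View pics/scene0z.png

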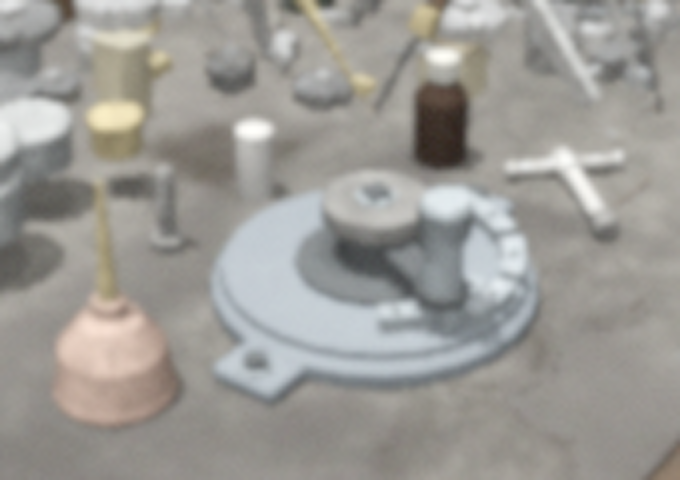

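View pics/side0z.png

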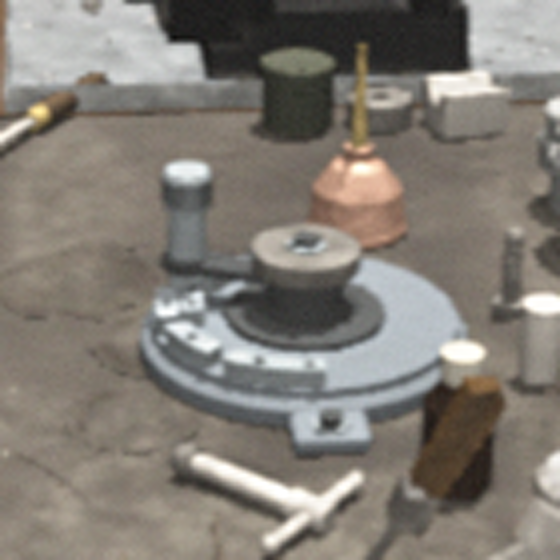

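In the zooms the knob top is at scene (351.7,200.5) and side (296.7,202.5). The nut top is at scene (334,197.5) and side (326.5,220).

```bash
cat > h.py <<'E'
import numpy as np,cv2
from scipy.spatial.transform import Rotation as R
def K(d):
    f=200/np.tan(np.radians(d['vfov']/2));return np.array([[f,0,d['cx']],[0,f,d['cy']],[0,0,1.]])
def ray(d,p):
    p=np.array(p,float).reshape(-1,1,2)
    u=cv2.undistortPoints(p,K(d),np.array(d['dist_coeffs'])).reshape(-1,2)
    v=np.c_[u,np.ones(len(u))]@d['T'][:3,:3].T
    return d['T'][:3,3],v
def onz(d,p,z):
    o,v=ray(d,p);return o+v*((z-o[2])/v[:,2])[:,None]
def proj(d,P):
    Ti=np.linalg.inv(d['T']);r,_=cv2.Rodrigues(Ti[:3,:3])
    return cv2.projectPoints(np.array(P,float).reshape(-1,3),r,Ti[:3,3],K(d),np.array(d['dist_coeffs']))[0].reshape(-1,2)
E
python3 - <<'E'
import pickle;from h import *
a=pickle.load(open('scene0.pkl','rb'));b=pickle.load(open('side0.pkl','rb'))
for nm,p,q,z in(('knob',(351.7,200.5),(296.7,202.5),.098),('nut',(334,197.5),(326.5,220),.069),('oil',(269,252),(339,219),.0),('glue',(350,190),(365,284),0)):
    print(nm,onz(a,p,z),onz(b,q,z))
    (o1,v1),(o2,v2)=ray(a,p),ray(b,q)
    t=np.linalg.lstsq(np.c_[v1[0],-v2[0]],o2-o1,rcond=None)[0];print((o1+v1[0]*t[0]+o2+v2[0]*t[1])/2)
E
```

```text
knob [[0.49277818 0.15019085 0.098     ]] [[0.4974984  0.14016786 0.098     ]]
[0.49690012 0.14531412 0.09513454]
nut [[0.55619885 0.12045714 0.069     ]] [[0.5595542  0.10598649 0.069     ]]
[0.56056712 0.11444785 0.06489833]
oil [[0.60295085 0.28287444 0.        ]] [[0.613633   0.25837821 0.        ]]
[ 0.61444752  0.27381147 -0.00877435]
glue [[ 0.61194507 -0.03362242  0.        ]] [[ 0.61611068 -0.04910496  0.        ]]
[ 0.61748014 -0.04172352 -0.00505658]
```

send_rows([
  [0.0295,-0.0242,-0.0015,0,0,0,0.3],
  [0.0295,-0.0242,-0.0015,0,0,0,0.3],
  [0.0295,-0.0242,-0.0015,0,0,0,0.3],
  [0.0295,-0.0242,-0.0015,0,0,0,0.3],
  [0.0295,-0.0242,-0.0015,0,0,0,0.3],
])

```text
time: 0.52
tool_pos: [0.3101, -0.2963, 0.234]
tool_rot: [-3.141, 0.0, 0.454]
contact_force: [0.9, -0.5, -0.2]
opening: 0.0657
```

send_rows([
  [0.0295,-0.0242,-0.0015,0,0,0,0.3],
  [0.0295,-0.0242,-0.0015,0,0,0,0.3],
  [0.0295,-0.0242,-0.0015,0,0,0,0.3],
  [0.0295,-0.0242,-0.0015,0,0,0,0.3],
  [0.0295,-0.0242,-0.0015,0,0,0,0.3],
])

```text
time: 0.93
tool_pos: [0.3895, -0.1228, 0.2417]
tool_rot: [-3.142, 0.0, 0.454]
contact_force: [0.4, -0.5, -0.3]
opening: 0.0644
```

send_rows([
  [0.0295,-0.0242,-0.0015,0,0,0,0.3],
  [0.0295,-0.0242,-0.0015,0,0,0,0.3],
  [0.0295,-0.0242,-0.0015,0,0,0,0.3],
  [0.0295,-0.0242,-0.0015,0,0,0,0.3],
  [0.0295,-0.0242,-0.0015,0,0,0,0.3],
])

```text
time: 1.35
tool_pos: [0.4689, 0.0508, 0.2491]
tool_rot: [3.142, 0.0, 0.455]
contact_force: [0.6, -1.0, -0.2]
opening: 0.0641
```

send_rows([
  [0,0,0,0,0,0.111,0.3],
  [0,0,0,0,0,0.111,0.3],
  [0,0,0,0,0,0.111,0.3],
  [0,0,0,0,0,0.111,0.3],
  [0,0,0,0,0,0.111,0.3],
])

```text
time: 1.77
tool_pos: [0.4684, 0.0491, 0.2488]
tool_rot: [3.141, 0.001, -0.105]
contact_force: [-0.9, -0.8, 0.0]
opening: 0.0644
```

send_rows([
  [0,0,0,0,0,0.111,0.3],
  [0,0,0,0,0,0.111,0.3],
  [0,0,0,0,0,0.111,0.3],
  [0,0,0,0,0,0,0.3],
])

```text
time: 2.1
tool_pos: [0.4685, 0.0488, 0.2489]
tool_rot: [3.141, 0.001, -0.437]
contact_force: [0.1, -0.6, -0.6]
opening: 0.0641
```

```bash
python3 - <<'E'
from cell import observe, imaging
import cv2,pickle
from h import *
s=observe();print({k:s[k] for k in('time','tool_pos','tool_rot','opening','contact_force','qpos')})
d=imaging.read_camera('wrist');pickle.dump((d,s),open('wrist1.pkl','wb'))
cv2.imwrite('pics/wrist1.png',d['color'][:,:,::-1]);print(d['vfov'],d['T'])
print(proj(d,[[.497,.145,.098],[.56,.114,.069]]))
E
```

```text
{'time': 2.1, 'tool_pos': array([0.46847765, 0.04884883, 0.24886427]), 'tool_rot': array([ 3.14119560e+00,  7.14046980e-04, -4.37097599e-01]), 'opening': 0.06407507103777516, 'contact_force': array([ 0.13962643, -0.63072996, -0.56324885]), 'qpos': array([-5.89537406e-02,  2.25104667e-01,  1.62509539e+00, -1.09600516e-04,
        1.29220279e+00,  1.94897023e+00])}
58.28572779229607 [[-4.23175127e-01 -8.65816797e-01 -2.66990799e-01  5.39800353e-01]
 [-9.06047875e-01  4.04464724e-01  1.24440889e-01  1.43756943e-02]
 [ 2.45347723e-04  2.94566736e-01 -9.55630880e-01  4.06826643e-01]
 [ 0.00000000e+00  0.00000000e+00  0.00000000e+00  1.00000000e+00]]
[[206.32243309 198.87273352]
 [210.61861954 117.59790035]]
```

View pics/wrist1.png

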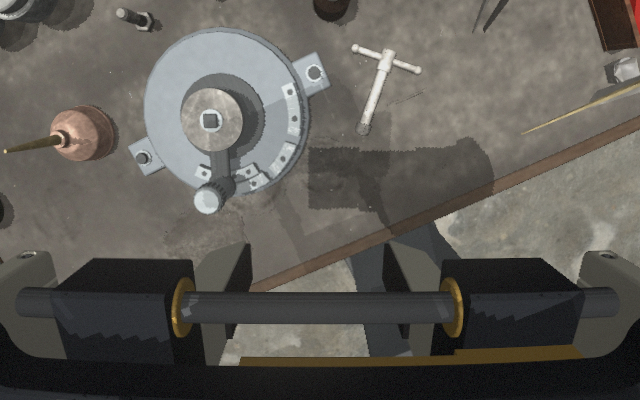

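The wrist view shows the knob top at (206,200), the nut at (210,121) and the notched sectors curving from (200,175) to (292,90). I'll zoom in and measure.

```bash
python3 - <<'E'
import cv2,pickle
from h import *
d,s=pickle.load(open('wrist1.pkl','rb'))
x,y,w,h=130,70,195,150
c=d['color'][y:y+h,x:x+w,::-1]
cv2.imwrite('pics/wrist1z.png',cv2.resize(c,None,fx=4,fy=4,interpolation=cv2.INTER_CUBIC))
print('knob',onz(d,[(206.5,200)],.098),'nut',onz(d,[(210.5,120.5)],.069))
# depth-based knob top & nut top
z=d['range_z'];v,u=np.mgrid[0:400,0:640];p=np.c_[u.ravel(),v.ravel()].astype(float)
o,r=ray(d,p);P=o+r*z.ravel()[:,None]
for nm,c0,lo,hi,rad in(('knob',(.496,.145),.09,.104,.03),('nut',(.56,.115),.064,.074,.02),('cutter',(.56,.115),.05,.064,.05)):
    m=(np.hypot(P[:,0]-c0[0],P[:,1]-c0[1])<rad)&(P[:,2]>lo)&(P[:,2]<hi)&(z.ravel()>0)
    q=P[m];print(nm,m.sum(),np.median(q,0),(q.min(0)+q.max(0))/2,np.ptp(q,axis=0), cv2.minEnclosingCircle(q[:,:2].astype(np.float32)))
E
```

```text
knob [[0.49600291 0.14539299 0.098     ]] nut [[0.55772122 0.11541416 0.069     ]]
knob 661 [0.49575255 0.14422425 0.09764548] [0.4952879  0.14656366 0.09506761] [0.02755727 0.02787006 0.01000336] ((0.4948402941226959, 0.1465836465358734), 0.014383790083229542)
nut 252 [0.55844434 0.11570041 0.0680385 ] [0.55983179 0.11392307 0.0670221 ] [0.02467797 0.02644299 0.00601538] ((0.5615401864051819, 0.11212252080440521), 0.015702737495303154)
cutter 2938 [0.55819848 0.11413453 0.06202883] [0.55840187 0.11691219 0.05703613] [0.05961694 0.06053434 0.01392621] ((0.5580764412879944, 0.11683399975299835), 0.030460715293884277)
```

View pics/wrist1z.png

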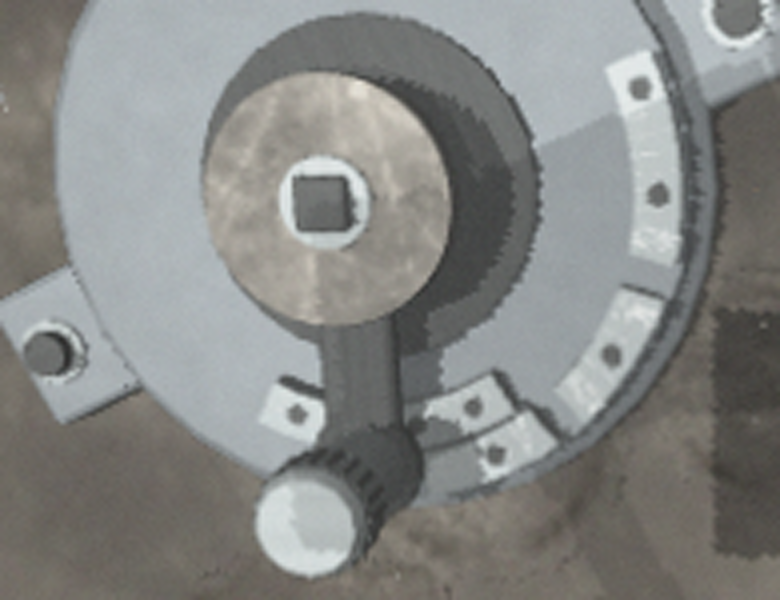

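The notches are visible too. The next one is at zoom (556,412), which is image (269,173). The wrong one is at zoom (652,277), image (293,139). I'll convert both to angles.

```bash
python3 - <<'E'
import pickle
from h import *
d,s=pickle.load(open('wrist1.pkl','rb'))
z=lambda *L:[(130+(x+.5)/4-.5,70+(y+.5)/4-.5) for x,y in L]
C=np.array([.5584,.116])
k=onz(d,[(206.5,200)],.098)[0,:2]-C;a0=np.arctan2(k[1],k[0]);print('r',np.hypot(*k),'a0',a0)
P=onz(d,z((535,425),(575,400),(556,412),(645,295),(660,260),(652,277)),.03)
for p in P:
    q=p[:2]-C;print(p,np.hypot(*q),(np.arctan2(q[1],q[0])-a0)%(2*np.pi))
print(onz(d,z((260,215),(450,215),(325,72),(325,325),(322,203)),.0625))
E
```

```text
r 0.06897350615101117 a0 2.7013610454869683
[0.48373315 0.10425653 0.03      ] 0.0755847080469117 0.5962318542715472
[0.48527373 0.09133499 0.03      ] 0.07717392090614539 0.7655420408070874
[0.48451244 0.0974696  0.03      ] 0.07617576304448789 0.6859554301303534
[0.50257899 0.06188058 0.03      ] 0.0777489292398377 1.210153647074903
[0.50913104 0.05430086 0.03      ] 0.07895704024853124 1.337180613917992
[0.506038   0.05813933 0.03      ] 0.07803612263591278 1.2754753885825352
[[0.56236737 0.13254571 0.0625    ]
 [0.54262324 0.09130196 0.0625    ]
 [0.58430712 0.1022205  0.0625    ]
 [0.53253518 0.13142218 0.0625    ]
 [0.55832471 0.11762601 0.0625    ]]
```

send_rows([
  [-0.004,-0.0248,0,0,0,0,0.4],
  [-0.004,-0.0248,0,0,0,0,0.4],
  [-0.004,-0.0248,0,0,0,0,0.4],
  [-0.004,-0.0248,0,0,0,0,0.4],
  [0,0,0.03,0,0,0,0.4],
])

```text
time: 2.57
tool_pos: [0.4996, 0.1495, 0.2234]
tool_rot: [-3.134, -0.009, -0.426]
contact_force: [0.3, 0.2, 0.3]
opening: 0.0551
```

send_rows([
  [0,0,0.035,0,0,0,0.4],
  [0,0,0.035,0,0,0,0.4],
  [0,0,0.02,0,0,0,0.4],
  [0,0,0,0,0,0,0.4],
])

```text
time: 2.9
tool_pos: [0.4927, 0.1452, 0.1248]
tool_rot: [3.136, 0.008, -0.43]
contact_force: [-1.7, -0.3, -0.4]
opening: 0.0551
```

```bash
python3 - <<'E'
from cell import observe, imaging
import cv2,pickle
from h import *
s=observe();print({k:s[k] for k in('time','tool_pos','tool_rot','opening','contact_force','qpos')})
d=imaging.read_camera('wrist');pickle.dump((d,s),open('wrist2.pkl','wb'))
cv2.imwrite('pics/wrist2.png',d['color'][:,:,::-1])
e=imaging.read_camera('scene');cv2.imwrite('pics/scene2.png',cv2.resize(e['color'][100:260,220:440,::-1],None,fx=3,fy=3))
print(proj(d,[[.496,.1454,.098]]), proj(d,[s['tool_pos']]))
E
```

```text
{'time': 2.9, 'tool_pos': array([0.49272698, 0.14520704, 0.12476337]), 'tool_rot': array([ 3.13646375,  0.00783738, -0.42962795]), 'opening': 0.05509693012663022, 'contact_force': array([-1.65552967, -0.28472152, -0.43088326]), 'qpos': array([ 1.37376050e-01,  4.33689260e-01,  1.69163205e+00, -1.36678909e-04,
        1.02563702e+00,  2.13785165e+00])}
[[311.98177071 233.11299884]] [[314.72157377 259.95801272]]
```

View pics/wrist2.png

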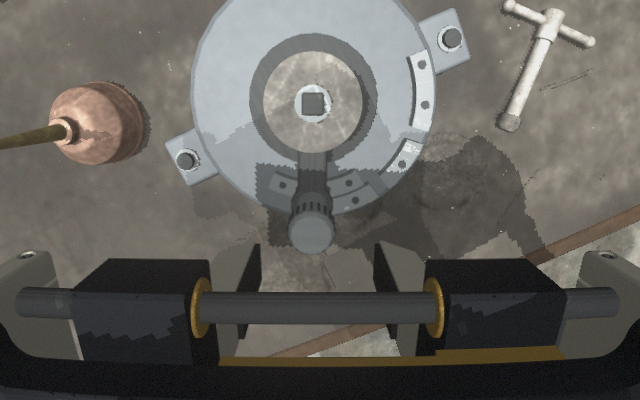

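View pics/scene2.png

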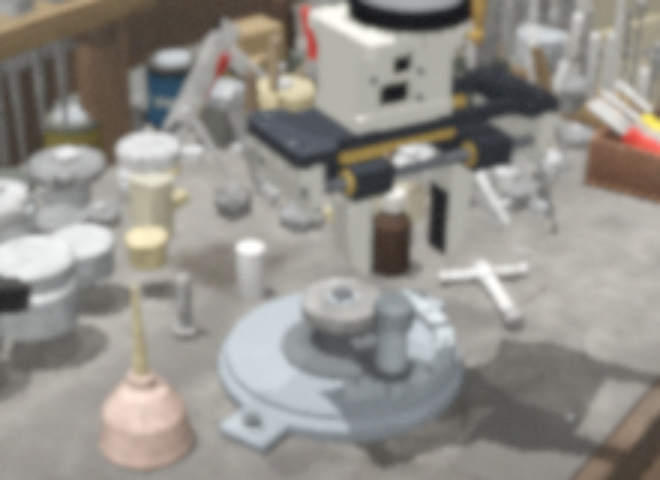

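The knob is centred at (312,233), exactly where it was predicted. The jaws sit evenly either side of it, so I can descend.

send_rows([
  [0,0,0.02,0,0,0,0.45],
  [0,0,0.02,0,0,0,0.45],
  [0,0,0.017,0,0,0,0.45],
  [0,0,0,0,0,0,0.45],
  [0,0,0,0,0,0,0.45],
])

```text
time: 3.42
tool_pos: [0.4967, 0.1456, 0.0735]
tool_rot: [-3.141, -0.001, -0.432]
contact_force: [0.0, 0.2, 0.3]
opening: 0.0504
```

```bash
python3 - <<'E'
from cell import observe, imaging
import cv2
from h import *
s=observe();print({k:s[k] for k in('time','tool_pos','tool_rot','opening','contact_force')})
d=imaging.read_camera('wrist')
cv2.imwrite('pics/wrist3.png',d['color'][:,:,::-1])
t=s['tool_pos'];a=s['tool_rot'][2]
print('knob minus tcp, tool x,y:',[np.dot(np.array([.496,.1454])-t[:2],v) for v in((np.cos(a),np.sin(a)),(np.sin(a),-np.cos(a)))])
E
```

```text
{'time': 3.4167, 'tool_pos': array([0.49670206, 0.14563622, 0.07354876]), 'tool_rot': array([-3.14084990e+00, -1.36765443e-03, -4.32362377e-01]), 'opening': 0.050422918947505925, 'contact_force': array([0.04366895, 0.20743343, 0.34067742])}
knob minus tcp, tool x,y: [np.float64(-0.0005384736373049489), np.float64(0.0005086555617975525)]
```

View pics/wrist3.png

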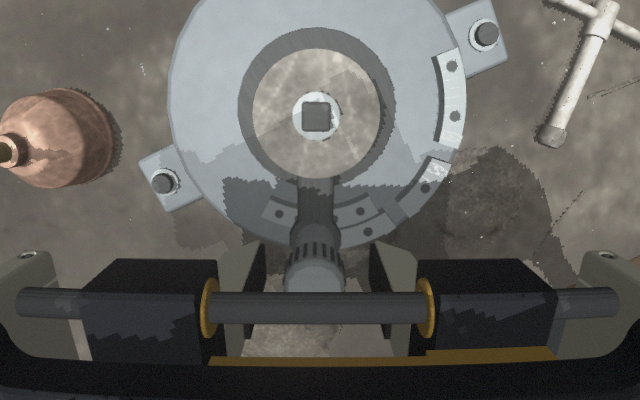

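The knob sits between the pads, centred to about 0.5 mm. I'll lower 6 mm and close gently.

send_rows([
  [0,0,0.006,0,0,0,0.6],
  [0,0,0,0,0,0,0.66],
  [0,0,0,0,0,0,0.69],
  [0,0,0,0,0,0,0.75],
  [0,0,0,0,0,0,0.75],
], newtons=15)

```text
time: 3.88
tool_pos: [0.4961, 0.1457, 0.0667]
tool_rot: [-3.141, -0.001, -0.433]
contact_force: [-0.5, 0.6, 1.6]
opening: 0.0263
```

send_rows([
  [0,0,0,0,0,0,1.0],
  [0,0,0,0,0,0,1.0],
  [0,0,0,0,0,0,1.0],
], newtons=25)

```text
time: 4.13
tool_pos: [0.4961, 0.1457, 0.0667]
tool_rot: [-3.141, -0.001, -0.433]
contact_force: [-0.0, 0.1, 5.5]
opening: 0.0264
```

send_rows([
  [0,0,-0.003,0,0,0,1.0],
  [0,0,-0.003,0,0,0,1.0],
  [0,0,-0.003,0,0,0,1.0],
  [0,0,-0.0012,0,0,0,1.0],
  [0,0,0,0,0,0,1.0],
])

```text
time: 4.55
tool_pos: [0.4959, 0.1455, 0.0763]
tool_rot: [3.141, -0.0, -0.433]
contact_force: [3.7, 0.9, -8.4]
opening: 0.0264
```

```bash
python3 - <<'E'
from cell import observe, imaging
import cv2
from h import *
s=observe();print({k:s[k] for k in('time','tool_pos','tool_rot','opening','contact_force')})
d=imaging.read_camera('side')
cv2.imwrite('pics/side4.png',cv2.resize(d['color'][140:280,240:400,::-1],None,fx=4,fy=4))
E
```

```text
{'time': 4.55, 'tool_pos': array([0.49588255, 0.14547895, 0.07625809]), 'tool_rot': array([ 3.14137022e+00, -1.92997374e-05, -4.33210158e-01]), 'opening': 0.02635008095406116, 'contact_force': array([ 3.72661417,  0.90214866, -8.43397669])}
```

View pics/side4.png

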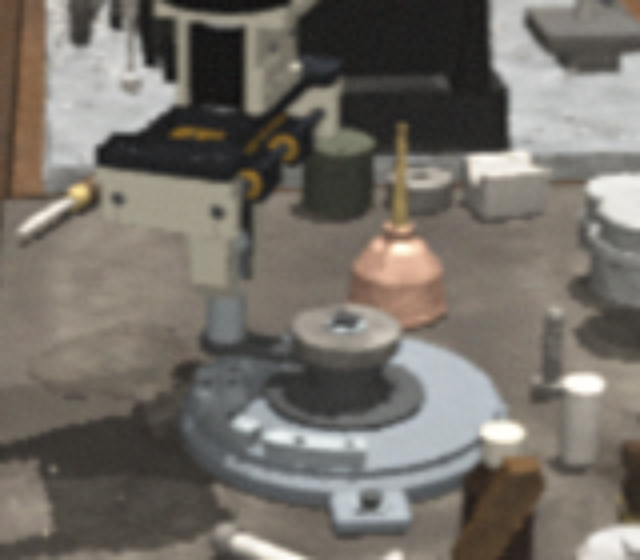

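Lifted: the spring force is 8.4 N at 9.6 mm. Next I swing in 0.08 rad steps of 5.6 mm.

send_rows([
  [0.0002,0.0056,0,0,0,-0.08,1.0],
  [0.0002,0.0056,0,0,0,-0.08,1.0],
  [0,0,0,0,0,0,1.0],
])

```text
time: 4.85
tool_pos: [0.492, 0.1345, 0.0763]
tool_rot: [3.141, -0.0, -0.271]
contact_force: [5.5, 1.1, -9.2]
opening: 0.0261
```

send_rows([
  [0.0002,0.0056,0,0,0,-0.08,1.0],
  [0.0002,0.0056,0,0,0,-0.08,1.0],
  [0.0002,0.0056,0,0,0,-0.08,1.0],
  [0,0,0,0,0,0,1.0],
])

```text
time: 5.18
tool_pos: [0.4899, 0.1182, 0.0765]
tool_rot: [-3.141, -0.001, -0.032]
contact_force: [5.6, 3.4, -7.6]
opening: 0.026
```

```bash
cat > st.py <<'E'
from cell import observe, imaging
import cv2,sys
from h import *
s=observe();t=s['tool_pos'];C=np.array([.5584,.116])
q=t[:2]-C;print(s['time'],t,s['tool_rot'],s['opening'],s['contact_force'])
a=np.arctan2(q[1],q[0])%(2*np.pi)
F=s['contact_force'];print('r',np.hypot(*q),'arm angle',a-2.7013,'yaw err',s['tool_rot'][2]+np.pi-a,'Frad',F[:2]@[np.cos(a),np.sin(a)],'Ftan ccw',F[:2]@[-np.sin(a),np.cos(a)])
for n,(x,y,w,h) in (('side',(240,140,160,140)),('scene',(270,140,130,110))):
    if n in sys.argv:
        d=imaging.read_camera(n)
        cv2.imwrite(f'pics/{n}_{s["time"]:.2f}.png',cv2.resize(d['color'][y:y+h,x:x+w,::-1],None,fx=4,fy=4))
if 'wrist' in sys.argv:
    d=imaging.read_camera('wrist');cv2.imwrite(f'pics/wrist_{s["time"]:.2f}.png',d['color'][:,:,::-1])
E
python3 st.py side wrist; ls pics
```

```text
5.1833 [0.48988123 0.1182117  0.07646248] [-3.14139945e+00 -1.20373345e-03 -3.23184405e-02] 0.025987415313355765 [ 5.5807196   3.3917028  -7.59283603]
r 0.06855445264286839 arm angle 0.4080250736182798 yaw err -5.086054248204519e-05 Frad -5.468391485608747 Ftan ccw -3.5699823049585544
scene0.png
scene0z.png
scene2.png
side0.png
side0z.png
side4.png
side_5.18.png
wrist1.png
wrist1z.png
wrist2.png
wrist3.png
wrist_5.18.png
```

View pics/side_5.18.png

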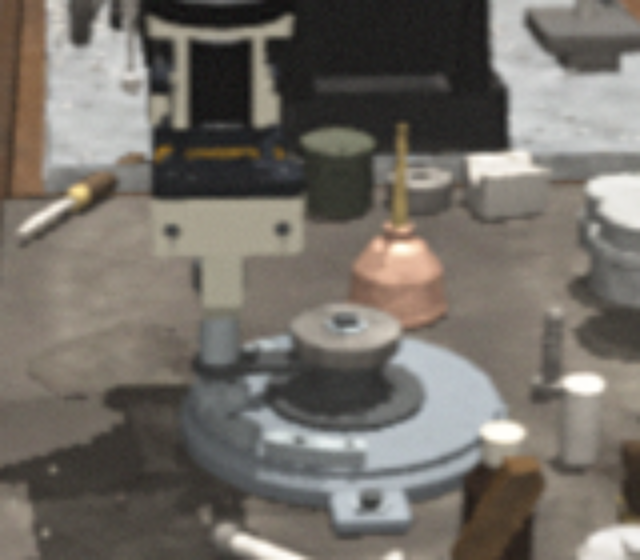

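View pics/wrist_5.18.png

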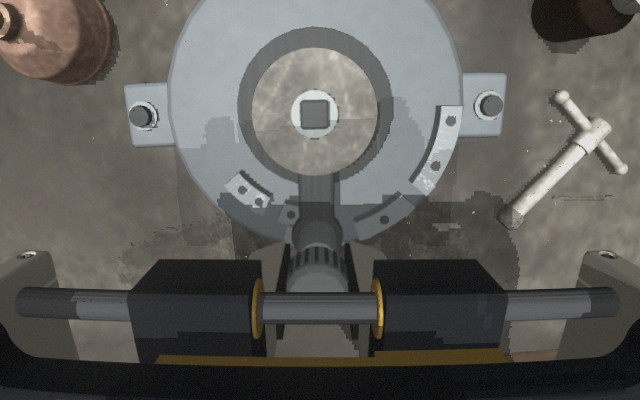

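The arm follows and the next notch is about 0.28 rad ahead. I'll swing a bit more, then set the blade gently on the sector top.

send_rows([
  [0,0.0042,0,0,0,-0.06,1.0],
  [0,0.0021,0,0,0,-0.03,1.0],
  [0,0,0.001,0,0,0,1.0],
  [0,0,0.001,0,0,0,1.0],
  [0,0,0,0,0,0,1.0],
])

```text
time: 5.7
tool_pos: [0.49, 0.1126, 0.0745]
tool_rot: [-3.141, -0.002, 0.054]
contact_force: [5.6, 2.2, -8.5]
opening: 0.0261
```

```bash
python3 st.py
```

```text
5.7 [0.4900219  0.11260029 0.07448023] [-3.14129929e+00 -1.69454468e-03  5.38558567e-02] 0.02608751988073494 [ 5.61110908  2.20738628 -8.4898345 ]
r 0.06846256413633717 arm angle 0.4899710185444568 yaw err 0.0041774917590537974 Frad -5.713800809936841 Ftan ccw -1.926026906686461
```

send_rows([
  [0,0,0.0007,0,0,0,1.0],
  [0,0,0,0,0,0,1.0],
])

```text
time: 5.87
tool_pos: [0.4901, 0.1126, 0.0739]
tool_rot: [-3.141, -0.002, 0.054]
contact_force: [5.8, 2.2, -8.3]
opening: 0.0264
```

send_rows([
  [0,0,0,0,0,0,0.68],
  [0,0,0,0,0,0,0.67],
  [0,0,0,0,0,0,0.67],
])

```text
time: 6.12
tool_pos: [0.4889, 0.1123, 0.0741]
tool_rot: [3.141, 0.001, 0.056]
contact_force: [-1.1, -1.0, -0.4]
opening: 0.0299
```

```bash
python3 st.py side scene; ls -t pics|head -2
```

```text
6.1167 [0.48885866 0.11230111 0.07409182] [3.14148458e+00 5.05552985e-04 5.55410667e-02] 0.029887368896187157 [-1.11290111 -0.96308012 -0.4398229 ]
r 0.0696396401462349 arm angle 0.493432344315051 yaw err 0.0024013760181746946 Frad 1.1624838570239686 Ftan ccw 0.9026092594123826
scene_6.12.png
side_6.12.png
```

Released, with the blade resting on the sector. Now I push gently with the trailing finger, about 1 mm per row.

send_rows([
  [0,0.0012,0,0,0,-0.017,0.67],
  [0,0.0012,0,0,0,-0.017,0.67],
  [0,0.0012,0,0,0,-0.017,0.67],
  [0,0.0012,0,0,0,-0.017,0.67],
  [0,0.0012,0,0,0,-0.017,0.67],
])

```text
time: 6.63
tool_pos: [0.4898, 0.1065, 0.0739]
tool_rot: [-3.141, -0.0, 0.143]
contact_force: [0.2, 5.5, 1.9]
opening: 0.0308
```

```bash
python3 st.py side wrist; ls -t pics|head -2
```

```text
6.6333 [0.48982885 0.10648765 0.07385024] [-3.14116716e+00 -3.62711794e-04  1.43366012e-01] 0.030753775669026866 [0.18460234 5.46612486 1.93944471]
r 0.06922779801133194 arm angle 0.578135288783197 yaw err 0.00552337714440343 Frad -0.9339326155812435 Ftan ccw -5.3889116567698485
wrist_6.63.png
side_6.63.png
```

View pics/wrist_6.63.png

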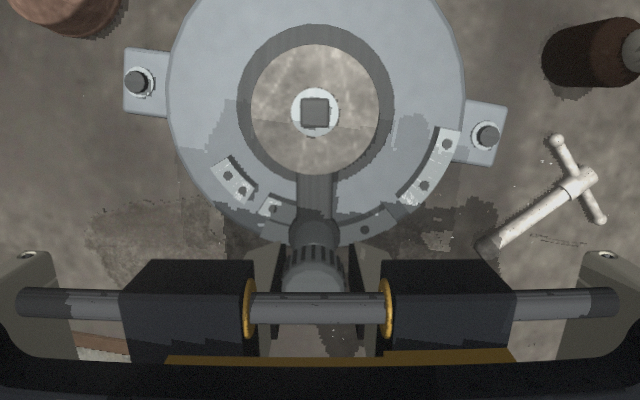

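View pics/side_6.63.png

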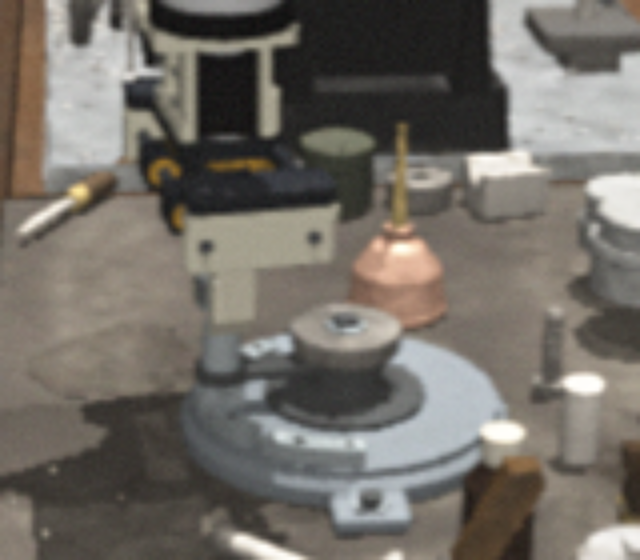

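The arm moves with the finger; the push is about 5 N. I'll continue in short calls.

send_rows([
  [0,0.001,0,0,0,-0.0143,0.67],
  [0,0.001,0,0,0,-0.0143,0.67],
  [0,0.001,0,0,0,-0.0143,0.67],
])

```text
time: 6.98
tool_pos: [0.4903, 0.1034, 0.0738]
tool_rot: [-3.141, -0.0, 0.186]
contact_force: [0.7, 4.1, 0.8]
opening: 0.0303
```

```bash
python3 st.py
```

```text
6.9833 [0.49031955 0.10342587 0.07378658] [-3.14143067e+00 -3.85963839e-04  1.86051621e-01] 0.030321654249619887 [0.65260414 4.1211385  0.80233761]
r 0.0692319012558266 arm angle 0.6229297030831185 yaw err 0.0034145718163465233 Frad -1.3902452845290738 Ftan ccw -3.934068218742891
```

send_rows([
  [0,0.001,0,0,0,-0.0143,0.67],
  [0,0.001,0,0,0,-0.0143,0.67],
  [0,0.001,0,0,0,-0.0143,0.67],
])

```text
time: 7.23
tool_pos: [0.4909, 0.1003, 0.0735]
tool_rot: [3.142, -0.0, 0.229]
contact_force: [-0.2, 3.5, -1.1]
opening: 0.03
```

```bash
python3 st.py
```

```text
7.2333 [0.49091288 0.10033968 0.07354478] [ 3.14158181e+00 -2.02095443e-04  2.28923648e-01] 0.029992672330429074 [-0.15973435  3.50006882 -1.13080478]
r 0.06928027924941972 arm angle 0.6683062788823251 yaw err 0.0009100226986666904 Frad -0.6355660886623012 Ftan ccw -3.445584502231659
```

send_rows([
  [0,0.0008,0,0,0,-0.0114,0.67],
  [0,0.0008,0,0,0,-0.0114,0.67],
])

```text
time: 7.4
tool_pos: [0.491, 0.0982, 0.0735]
tool_rot: [3.141, 0.001, 0.252]
contact_force: [0.2, 0.9, 0.3]
opening: 0.0301
```

```bash
python3 st.py
```

```text
7.4 [0.49100803 0.09820111 0.07347111] [3.14086892e+00 7.98248070e-04 2.51659111e-01] 0.03009771374720983 [0.16253997 0.91520493 0.2946165 ]
r 0.0697027843279501 arm angle 0.69850660900175 yaw err -0.00655484451578614 Frad -0.3908527343806176 Ftan ccw -0.8433584294557621
```

send_rows([
  [0,0.0008,0,0,0,-0.0114,0.67],
  [0,0.0008,0,0,0,-0.0114,0.67],
])

```text
time: 7.57
tool_pos: [0.4914, 0.097, 0.0735]
tool_rot: [-3.142, 0.0, 0.274]
contact_force: [0.3, 4.8, -1.0]
opening: 0.0301
```

```bash
python3 st.py side; ls -t pics|head -1
```

```text
7.5667 [0.49143095 0.0970341  0.07354511] [-3.14155469e+00  4.86153096e-04  2.74000777e-01] 0.030102047250663372 [ 0.28080142  4.83486476 -1.00292278]
r 0.06960286668576986 arm angle 0.7162699017198491 yaw err -0.0019764715006744815 Frad -1.5876151343716207 Ftan ccw -4.575395601974207
side_7.57.png
```

View pics/side_7.57.png

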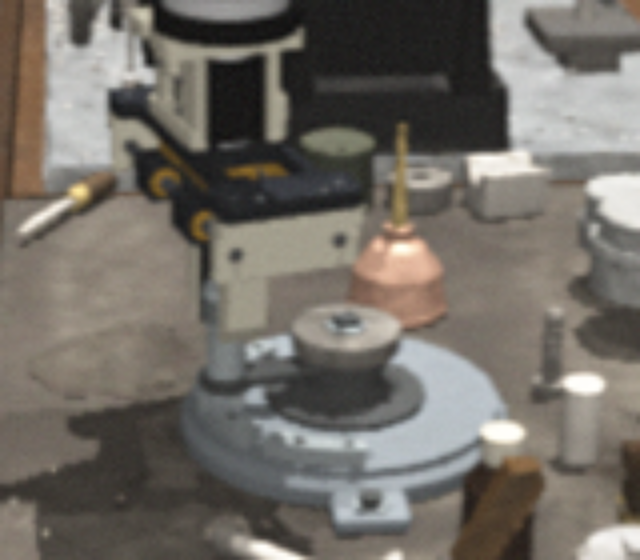

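The fingers hide the knob in the side view, so I'll read its top height from the wrist depth image instead.

```bash
cat > kh.py <<'E'
from cell import observe, imaging
import cv2
from h import *
s=observe();d=imaging.read_camera('wrist')
z=d['range_z'];v,u=np.mgrid[0:400,0:640];o,r=ray(d,np.c_[u.ravel(),v.ravel()].astype(float));P=o+r*z.ravel()[:,None]
a=s['tool_rot'][2];t=s['tool_pos']
w=P[:,:2]-t[:2]; x=w@[np.cos(a),np.sin(a)];y=w@[np.sin(a),-np.cos(a)]
m=(z.ravel()>0)&(abs(x)<.017)&(abs(y)<.017)&(P[:,2]>.03)
# height profile along tool x near knob
for x0 in np.arange(-.016,.032,.004):
    k=(z.ravel()>0)&(abs(x-x0)<.002)&(abs(y)<.006)
    if k.sum():print(round(x0,3),k.sum(),np.percentile(P[k,2],[10,50,90]).round(4))
cv2.imwrite(f'pics/kw_{s["time"]:.2f}.png',cv2.resize(d['color'][200:360,230:400,::-1],None,fx=4,fy=4))
E
python3 kh.py; ls -t pics|head -1
```

```text
-0.004 69 [0.097  0.0979 0.0986]
0.0 239 [0.0973 0.098  0.0986]
0.004 244 [0.0972 0.0979 0.0985]
0.008 639 [0.0492 0.0663 0.0983]
0.012 865 [0.0463 0.0876 0.0968]
0.016 152 [0.0452 0.0461 0.047 ]
0.02 689 [0.046  0.166  0.1677]
0.024 2536 [0.1562 0.1756 0.1797]
0.028 1300 [0.0467 0.1554 0.1571]
kw_7.62.png
```

The knob top reads 98 mm, so the plunger is home at about 0.70 rad, which is the first notch (I predicted 0.69). Next: ease off sideways, open the jaws and rise straight up.

send_rows([
  [0,-0.0014,0,0,0,0,0.67],
  [0,0,0,0,0,0,0.55],
  [0,0,0,0,0,0,0.4],
  [0,0,0,0,0,0,0.4],
  [0,0,0,0,0,0,0.4],
])

```text
time: 8.08
tool_pos: [0.4912, 0.0985, 0.0738]
tool_rot: [3.141, -0.0, 0.273]
contact_force: [-0.0, 0.2, -0.3]
opening: 0.0522
```

send_rows([
  [0,0,-0.01,0,0,0,0.4],
  [0,0,-0.02,0,0,0,0.4],
  [0,0,-0.035,0,0,0,0.4],
  [0,0,-0.035,0,0,0,0.4],
  [0,0,-0.035,0,0,0,0.4],
])

```text
time: 8.5
tool_pos: [0.4907, 0.0986, 0.2109]
tool_rot: [3.141, 0.0, 0.273]
contact_force: [0.2, 1.3, -0.7]
opening: 0.055
```

send_rows([
  [-0.03,0,-0.025,0,0,0,0.4],
  [-0.03,0,-0.025,0,0,0,0.4],
  [0,0,0,0,0,0,0.4],
])

```text
time: 8.75
tool_pos: [0.4315, 0.0819, 0.2643]
tool_rot: [3.139, -0.007, 0.273]
contact_force: [1.6, 0.9, 1.5]
opening: 0.0546
```

```bash
python3 st.py side wrist; ls -t pics|head -2; python3 - <<'E'
from cell import imaging
from h import *
d=imaging.read_camera('wrist');z=d['range_z'];v,u=np.mgrid[0:400,0:640]
o,r=ray(d,np.c_[u.ravel(),v.ravel()].astype(float));P=o+r*z.ravel()[:,None]
m=(np.hypot(P[:,0]-.4915,P[:,1]-.0975)<.03)&(P[:,2]>.09)&(P[:,2]<.115)&(z.ravel()>0)
q=P[m];print(m.sum(),np.median(q,0),np.percentile(q[:,2],[5,50,95]))
t=q[q[:,2]>np.median(q[:,2])-.003];c,rr=cv2.minEnclosingCircle(t[:,:2].astype(np.float32));k=np.array(c)-[.5584,.116];print(c,rr,np.hypot(*k),np.arctan2(k[1],k[0])%(2*np.pi)-2.7013)
E
```

```text
8.75 [0.4315241  0.08194379 0.26425476] [ 3.13925903 -0.00666497  0.27349062] 0.054587560521422225 [1.59473941 0.87202242 1.5035574 ]
r 0.13136712073252083 arm angle 0.7025325497222128 yaw err 0.011250721277715758 Frad -1.7662850413730578 Ftan ccw -0.42878202581089325
wrist_8.75.png
side_8.75.png
738 [0.49093754 0.09859028 0.09767183] [0.09335036 0.09767183 0.09906857]
(0.49053844809532166, 0.09847228229045868) 0.013335693627595901 0.07008859475704106 0.6930549723026482
```

View pics/wrist_8.75.png

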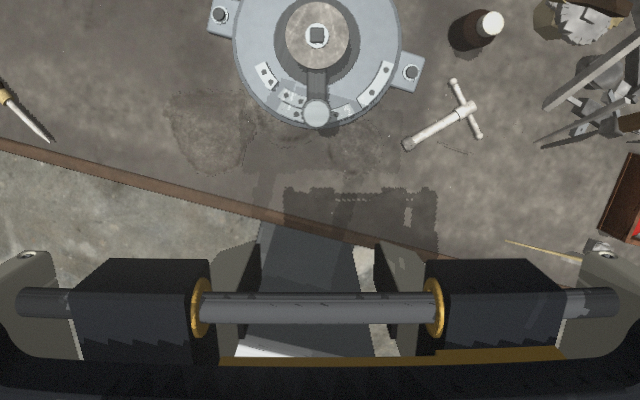

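View pics/side_8.75.png

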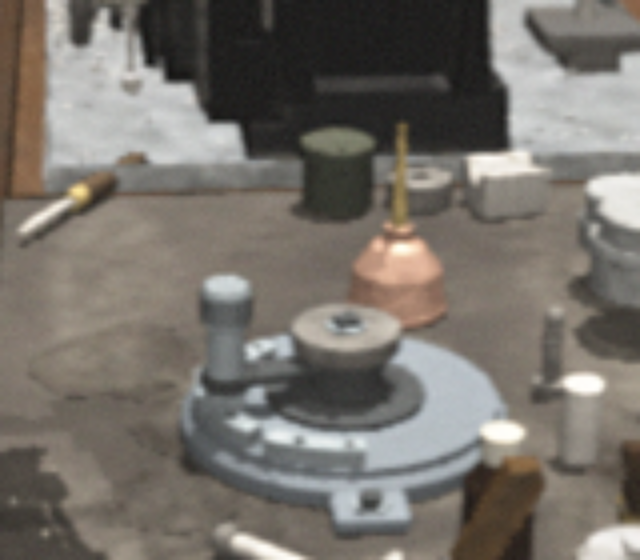

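The wrist view shows the arm in the first notch, with the knob at (316,113) and the wrong notch still ahead near (363,100). In the side view the knob sits at its home height at (226,290) and the neighbouring things stand where they did. I'll let the arm settle and hand in.

send_rows([
  [0,0,0,0,0,0,0.4],
  [0,0,0,0,0,0,0.4],
  [0,0,0,0,0,0,0.4],
])

```text
time: 9.15
tool_pos: [0.4335, 0.0825, 0.2576]
tool_rot: [-3.141, 0.002, 0.273]
contact_force: [0.3, 0.0, -0.1]
opening: 0.0551
```

```bash
python3 -c "
from cell import workorder
print(workorder.hand_in())"
```

```text
the job is handed in; nothing more can be done
None
```

The crank arm is in the next notch counter-clockwise, the plunger is home, and the job is handed in at about 9 s of the 51 s allowed.

**What I did:** I gripped the knob and lifted the plunger about 9.6 mm. I swung the arm to about 0.49 rad, set the blade on the sector top and loosened the jaws. Then I nudged the knob round until the plunger dropped in by itself. Sideways force readings while feeling for the notch stayed at or below about 5.5 N. I then opened the jaws and withdrew.

**Last checks:**
- **Plunger:** the knob top reads 97.7 mm, against 98 mm when home.
- **Arm angle:** the camera gives 0.693 rad. I had predicted 0.69 for this notch from the first wrist picture, and the wrong notch, at about 1.28, is still ahead of the arm.
- **Surroundings:** the neighbouring items look unmoved in the pictures, and nothing touches the gripper.

No check failed. The side view could not confirm the drop while the fingers hid the knob, so I used the wrist camera's depth reading for that.

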